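# Turn the utensil carousel and hang the turner over its drip tray

## Task

Turn the utensil carousel until its one empty peg points out over the middle of the drip tray. Then take the washed turner from the white utensil rest and hang it by its eye on that empty peg, so that it hangs straight down, free and still, above the tray. Leave the other things on the table as they stand.

Things in the scene. Friction and masses are not known exactly. Their poses are not given: they have to be found in the camera images.
- stand: Foot of the utensil carousel, fixed to the table: round steel foot 180 mm across, post 18 mm thick, and a shallow steel drip tray (85 mm radially, 120 mm wide, 14 mm high) joined to one side. Origin on the turning axis at table height; -x points from the axis to the middle of the tray, which lies to the right and near side seen from the robot; z up.
- rotor (a joint): Angle of the carousel's hub, rad, counter-clockwise from above; at 0 or a whole turn (6.283) the empty peg points over the middle of the tray. Turns either way with 0.12 N m dry friction, stays where left. Hub: dark wooden drum 90 mm across, 214 to 258 mm up, four pegs a quarter turn apart; three carry utensils fixed to the hub, within 95 mm of the axis, 60 to 268 mm up.
- grip_bar (a point): Centre of the dark wooden grip bar on top of the hub, on the turning axis, 309 mm above the table: 64 mm long, 14 mm thick, 42 mm tall (288 to 330 mm above the table). The point turns with the hub: its x axis is the bar's length; the empty peg points along its -x.
- hook_root (a point): Where the axis of the empty peg leaves the drum: 45 mm from the turning axis, 238 mm above the table. Axes as grip_bar: the peg runs outward along -x, rising 30 degrees. The peg is a straight round steel rod 11 mm in diameter and 55 mm long with a rounded tip.
- hook_tip (a point): Tip of the empty peg, 93 mm from the turning axis and 265 mm above the table; turns with the hub.
- tray (a point): Middle of the drip tray at rim height, 100 mm from the turning axis and 14 mm above the table.
- rest: White ceramic utensil rest, fixed to the table: plate 110 x 70 x 6 mm with two cross ribs 8 mm thick, 72 mm clear apart, tops 32 mm above the table. Origin under its centre; the turner lies across the ribs along its x.
- turner_handle (a point): Centre of the handle of the loose turner, about midway between the ribs, 37 mm up at the start; the place to grip. x runs along it from blade to eye, y across, z through its thickness (up while it lies). Handle black, 14 mm wide, 10 mm thick, from 42 mm behind this point to 58 mm ahead; steel blade 60 mm wide reaching 101 mm behind it; 196 mm long in all, about 0.12 kg.
- turner_eye (a point): Centre of the round eye at the turner's end, 75 mm ahead (+x) of turner_handle and 1 mm lower, axes the same. Ring 40 mm outside, 24 mm hole, 8 mm thick; the hole's axis is z. It passes over the peg only if that axis is within about 35 degrees of the peg's, so hold the turner tilted, eye end up and towards the carousel. Hanging, its x points up.
- bowl: Blue ceramic bowl, bystander, 140 mm across, 60 mm high; origin under its centre. Stands where the rest might stand.
- mug: White mug, bystander, 80 mm across, 90 mm high; origin under its centre.
- pomegranate: Red pomegranate, bystander, 76 mm across, 78 mm high; origin under its centre.
- salt: Glass salt jar with steel cap, bystander, 48 mm across, 75 mm high; origin under its centre.
- spoon: Wooden spoon lying behind the carousel, bystander, 190 mm long; x along it.
- crock: White crock full of wooden spoons, bystander, 120 mm across, 240 mm high with the spoons; origin under its centre.
- turner: The turner as a body; origin on the underside of the handle, 5 mm below turner_handle, axes the same.

How it is judged (in metres and radians):
On the way, in this order (a step that is already met when the one before it is completed fails the run):
1. the empty peg is turned over the middle of the tray and left there, before the turner is hung (horizontal distance between hook_tip and tray below 0.028 m and velocity of joint rotor between -0.1 and 0.1 rad/s and distance between turner_eye and hook_tip above 0.1 m), for 0.2 s.
2. the turner hangs by its eye on the empty peg, let go (distance between turner_eye and hook_root below 0.062 m and y of turner_eye in the frame of hook_root between -0.014 and 0.014 m and x of turner_eye in the frame of hook_root below 0.002 m and angle between turner_eye's own x axis and vertical below 0.45 rad and contact force between turner and the fingers below 0.1 N), for 0.2 s.
At the end, for the whole second after the job is handed in: Hub still, the empty peg's tip within 28 mm horizontally of the tray's middle; the turner let go and still, its eye on that peg (within 62 mm of its root, 14 mm of its line sideways), eye end up within 26 degrees of vertical; nothing else disturbed (all of step 2 and horizontal distance between hook_tip and tray below 0.028 m and velocity of joint rotor between -0.1 and 0.1 rad/s and linear speed of turner below 0.05 m/s and angular speed of turner below 0.5 rad/s); the robot touches nothing.
It fails at once if a bystander (bowl, mug, pomegranate, salt jar, wooden spoon, crock) is moved more than 30 mm (distance of any of bowl, mug, pomegranate, salt, spoon, crock from where it was at the start of the episode above 0.03 m).
It fails at once if a standing bystander is tipped over (angle between any of bowl, mug, pomegranate, salt, crock's own z axis and vertical above 0.5 rad).
It also fails if it takes over 72 s, if anything falls off the work surface, if the arm or the gripper's body presses on something with over 40 N, if the wrist force passes 120 N, or if a joint passes its speed limit or range.

## Robot

A 6-joint arm with a two-finger parallel gripper is mounted at the origin on the work surface. World frame = base frame: x ahead of the robot, y to its left, z up, the work surface at z = 0. Lengths are in mm, angles in rad, forces in N, time in s.
With the tool pointing down it reaches from about 350 to 975 mm from the base axis. Payload 7.1 kg.
Tool frame: the origin (TCP) lies at the very end of the fingers, on their centre line; the grasp point (between the pads) lies 19 mm behind it (ctrl.grasp_offset is the distance from the TCP to the grasp point, in mm); z points along the fingers, y is the line along which they close (so a half turn about z gives the same grasp; the last joint's range is limited). The gripper opens to 88 mm and grips with 3 to 60 N. Pads are 20 mm wide; open, the fingers measure 115 mm over their backs; the gripper's body (75 mm by 178 mm) begins 61 mm behind the grasp point.
Start: joints at [-1.201, 0.423, 1.63, -0, 1.089, -0.019], TCP at [236.94, -578.329, 222.675] pointing down, gripper open.
Joint ranges: [-3, 3], [-0.9, 2.11], [0.09, 2.58], [-1.31, 4.45], [0.11, 2.69], [-2.54, 2.54]. Speed limits (rad/s): [2.39, 2.39, 3.01, 3.14, 3.14, 3.14].

## Interface

Orientations are given as a rotation vector (axis times angle).
In Python, from workcell import ctrl, viewer, ticket, models gives the robot as it stands.
- The arm moves only by the tool play_rows, never from a script. Its arguments are lists of equal length, an entry for each row: "dp": the shift along the world's x, y, z in mm, a list of three; "yaw": the turn about the world's z in degrees. In form: {"dp": [[tx, ty, tz], ...], "yaw": [yaw, ...]}. A call has 1 to 8 rows; each row shifts and turns the commanded pose from where the row before left it; what a row does not reach is not made up. A row lasts 1/12 s, in which the tool goes at most 41.7 mm and 7.16 degrees, less where a joint would pass 70% of its speed; a pose out of reach is approached as far as the arm can. A call is refused whole if a number of a shift passes 41.7 or a number of a turn 7.16, either way. A call with a gripper value outside its range is refused whole. "gripper" is the closure, from 0 (fully open) to 1 (shut), set as the call begins (left out, the last holds). The fingers move at their own pace and stop on an object; the grip force is fixed at half the most. Time passes only in rows, so rows that do not move let the fingers close. It gives the time, the measured TCP pose, the force, the opening and the grip force at its end, in the units of the state.
- ctrl.get_obs(): the state, without advancing time (a new reading comes with each control period).
- viewer.get_image(name): name is "scene" or "top" or "wrist"; returns a dict with "pixels" (384x512x3 uint8, red, green, blue), "range_z" (384x512 float32, mm along the optical axis (not along the pixel's ray), 0 where there is no reading), "fx", "fy", "cx", "cy" (pixels), "T" (4x4, takes a point from camera to world coordinates); the wrist camera has in their place "hand_eye" (4x4, takes a point from camera to tool coordinates, whose origin is the TCP and whose axes are the flange's). Camera axes: x right, y up, looking along -z (the intrinsics and any distortion apply to the point x, -y, -z); pixel columns grow to the right and rows downward; lengths in mm; the calibration is good to about 2 mm. A picture is of the moment at which its call begins: read the wrist's pose just before it.
- ticket.close_job(): hands the job in; it is judged then, once.
Trained networks look in a picture, given as the dict that the camera call returned (one of the last four; its "shot" number tells which), for a name from the list of things; names that differ only in an ending like _2 or _b are one class to them, and where a whole thing is asked for, a point or a joint stands for the part that bears it (a point fixed in the world has none). Each returns a list of dicts, best first, with "conf" (0 to 1); they miss things now and then, are a little off and sometimes report something else, mostly with a low value. They report only what shows in the picture. A call takes as long as a camera call.
- models.look_for(picture, name): "bbox" ([centre column, centre row, width, height] in pixels, round what is visible of it).
- models.landmark_of(picture, name): "location" ([column, row] in pixels: a listed point, or the origin of a listed thing).
The state is a dict: "t": time; "qpos": joint angles; "qvel": joint speeds; "joint_torque": joint torques, N m; "ee_pos": TCP position; "orientation": TCP orientation; "ft_force": force on the tool from outside, world axes, zero at the start; "moment": the same for the moment, N m; "width": finger opening in mm; "grasp_force": force on a finger pad.
Only numpy, scipy, OpenCV 4.12 (cv2) and the standard library are available. Lean on these libraries where they do the work, as an engineer would, in place of code of your own. Each camera call takes 0.05 s, during which the arm holds its last target. There are 200 camera calls.

## Working session

There is one attempt and no reset: what is moved stays moved. The work goes in short steps, Python scripts to look and compute and a tool call to move; the robot and the scene stay as the last step left them, time stands still between calls to the robot, and variables do not carry over. Pictures are saved under pics/ and viewed, at most 11 in all, crops included, and the job is handed in when it is done.

Besides the shell and the picture viewer there is one more tool, called after "Request:" as name(argument=value, ...), one argument or row to a line, values as JSON. play_rows: Moves the arm, as the interface text tells. Its arguments: {"type":"object","properties":{"dp":{"type":"array"},"yaw":{"type":"array"},"gripper":{"type":"number"}},"required":["dp","yaw"]}

```bash
mkdir -p pics; cat > h.py <<'E'
import numpy as np, cv2
from workcell import ctrl, viewer, ticket, models
from scipy.spatial.transform import Rotation as R
def grab(n):
    o=ctrl.get_obs(); p=viewer.get_image(n)
    if 'T' in p: T=np.array(p['T'])
    else:
        W=np.eye(4); W[:3,:3]=R.from_rotvec(o['orientation']).as_matrix(); W[:3,3]=o['ee_pos']; T=W@np.array(p['hand_eye'])
    p['Tw']=T; return p
def ray(p,u,v):
    d=np.array([(u-p['cx'])/p['fx'],-(v-p['cy'])/p['fy'],-1.]); return p['Tw'][:3,3],p['Tw'][:3,:3]@d
def at_z(p,u,v,z):
    o,d=ray(p,u,v); return o+d*(z-o[2])/d[2]
def at_d(p,u,v):
    o,d=ray(p,u,v); return o+d*p['range_z'][int(round(v)),int(round(u))]
def save(p,f): cv2.imwrite('pics/'+f,p['pixels'][:,:,::-1])
E
python3 - <<'E'
from h import *
np.set_printoptions(precision=1,suppress=True)
print(ctrl.get_obs())
Z=dict(stand=0,rotor=None,grip_bar=309,hook_root=238,hook_tip=265,tray=14,rest=0,turner_handle=37,turner_eye=36,bowl=0,mug=0,pomegranate=0,salt=0,spoon=None,crock=0)
for c in ['scene','top']:
    p=grab(c); save(p,c+'.png'); print(c,[k for k in p if k not in('pixels','range_z')],p['Tw'][:3,3])
    for n,z in Z.items():
        if z is None: continue
        for r in models.landmark_of(p,n)[:2]:
            u,v=r['location']; print(n,round(r['conf'],2),np.array([u,v]),at_z(p,u,v,z),at_d(p,u,v))
E
```

```text
{'t': 0.0, 'qpos': array([-1.2,  0.4,  1.6,  0. ,  1.1, -0. ]), 'qvel': array([0., 0., 0., 0., 0., 0.]), 'joint_torque': array([  0. , -54.5, -27.4,   0.1,   0. ,  -0. ]), 'ee_pos': array([ 236.7, -577.9,  221.9]), 'orientation': array([-3.1, -0.6,  0. ]), 'ft_force': array([ 0.1, -0.7, -1. ]), 'moment': array([ 0., -0., -0.]), 'grasp_force': 0.0, 'width': 87.9248187618083}
scene ['fx', 'fy', 'cx', 'cy', 'T', 'shot', 'Tw'] [1646.5 -254.2 1211.8]
stand 0.58 [256.9 244.1] [607.1   2.    0. ] [629.8  -3.6  26.5]
grip_bar 0.91 [259.1 177.5] [624.3   1.8 309. ] [633.5  -0.5 317.1]
grip_bar 0.57 [256.7 245.3] [875.9 -64.8 309. ] [629.   -4.1  19.8]
hook_root 0.59 [263.7 202.8] [658.3   8.4 238. ] [665.6   6.5 245.2]
hook_root 0.31 [255.4 244.6] [812.  -52.7 238. ] [622.4  -6.9  16.7]
tray 0.81 [223.9 241. ] [ 581.2 -105.4   14. ] [ 572.5 -104.2    4.2]
tray 0.61 [157.6 224. ] [ 452.9 -315.2   14. ] [ 670.5 -304.1  232.4]
rest 0.62 [161.5 227.6] [ 459.4 -304.1    0. ] [ 684.9 -294.6  230.2]
turner_handle 0.77 [163.3 221.5] [ 468.2 -294.1   37. ] [ 660.8 -287.6  229. ]
turner_eye 0.7 [153.2 
[... 993 characters left out ...]
1 -94.    8.8]
tray 0.26 [259.9 174.4] [680.7   0.1  14. ] [618.3   2.  333.2]
rest 0.56 [365.7 244. ] [ 463.6 -321.4    0. ] [ 463.5 -320.9    2.3]
turner_eye 0.71 [371.  216.8] [ 543.3 -332.8   36. ] [ 547.2 -341.9   -2. ]
bowl 0.58 [154.3 247.7] [458.7 324.7   0. ] [458.5 323.4   5.9]
mug 0.66 [171.7 161.8] [726.3 276.3   0. ] [725.4 275.6   4. ]
mug 0.37 [154. 245.] [466.9 325.8   0. ] [466.4 323.6  10.5]
pomegranate 0.94 [303.1 259. ] [ 420.  -128.8    0. ] [ 418.8 -121.7   75.8]
pomegranate 0.22 [370.7 220.1] [ 536.7 -340.     0. ] [ 536.4 -339.2    3.6]
salt 0.58 [205.6 259.1] [422.6 167.9   0. ] [421.3 159.5  77.2]
crock 0.7 [346.1 167.6] [ 702.5 -270.4    0. ] [ 687.9 -257.    69.9]
```

```bash
python3 - <<'E'
import cv2
a=cv2.imread('pics/scene.png')[120:330,110:380];b=cv2.imread('pics/top.png')[110:310,120:420]
cv2.imwrite('pics/s2.png',cv2.resize(a,None,fx=2.8,fy=2.8,interpolation=2));cv2.imwrite('pics/t2.png',cv2.resize(b,None,fx=2.6,fy=2.6,interpolation=2))
E
```

```text
(no output)
```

View pics/s2.png

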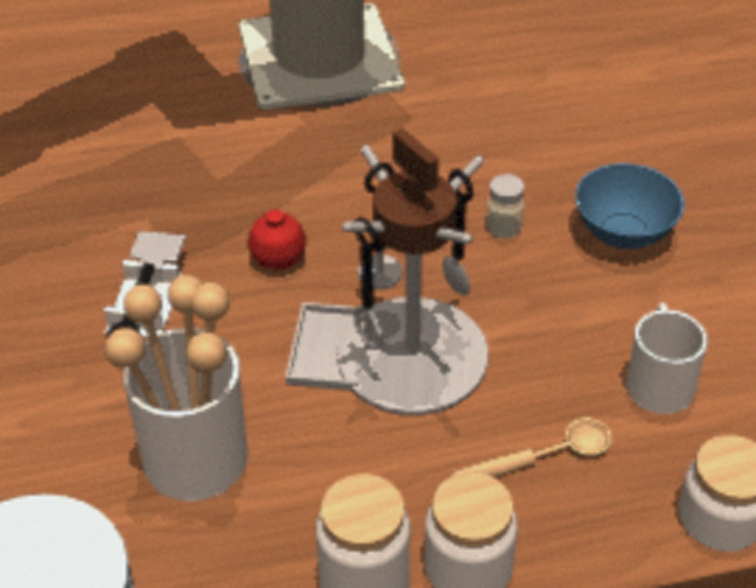

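View pics/t2.png

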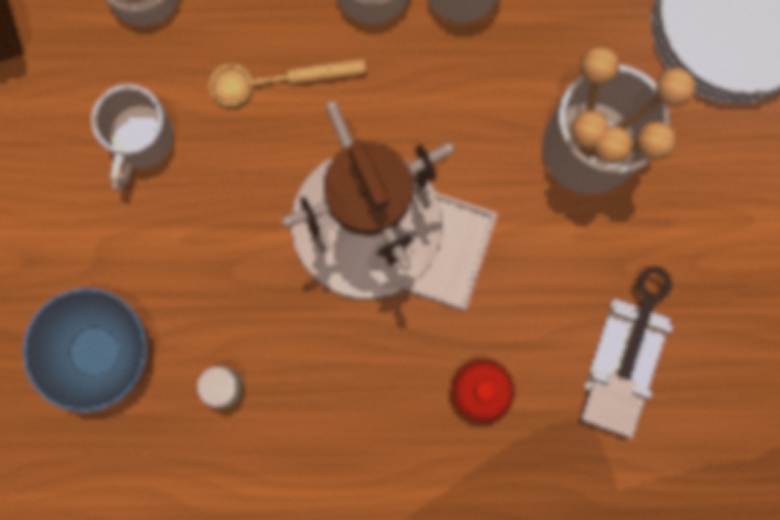

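The scene view shows the carousel centre (410,250), with the empty peg towards the camera and left. The tray is at (320,345), the crock at (185,400), and the rest with the turner behind it at (145,280).

The top view shows the empty peg at (335,115), the tray at (460,250), and the turner from blade (610,415) to eye (653,285). The empty peg points at about +25° and the tray at about -110°, so the hub needs roughly a -135° turn. I'll move above the hub.

Request:
play_rows(
  dp=[
    [0,0,41],
    [0,0,41],
    [20,20,30],
    [22,32,10],
    [22,33,10],
    [22,33,10],
    [22,33,10],
    [22,33,10],
  ],
  yaw=[7,7,7,7,7,7,7,7],
  gripper=0,
)

```text
t: 2.07
ee_pos: [367.5, -392.6, 385.4]
orientation: [2.431, 1.989, 0.0]
ft_force: [1.0, -0.8, -0.6]
width: 87.7
grasp_force: 0.0
```

Request:
play_rows(
  dp=[
    [22,33,10],
    [22,33,10],
    [22,33,10],
    [22,33,5],
    [22,33,0],
    [22,33,0],
    [22,33,0],
    [22,33,0],
  ],
  yaw=[7,7,7,7,7,7,7,7],
)

```text
t: 2.73
ee_pos: [543.6, -128.4, 420.0]
orientation: [1.211, 2.898, 0.0]
ft_force: [0.0, -1.2, -0.3]
width: 87.6
grasp_force: 0.0
```

Request:
play_rows(
  dp=[
    [22,33,0],
    [22,33,0],
    [22,33,0],
    [0,0,0],
    [0,0,0],
    [0,0,0],
    [0,0,0],
    [0,0,0],
  ],
  yaw=[7,7,7,7,7,7,7,0],
)

```text
t: 3.4
ee_pos: [608.9, -31.1, 419.6]
orientation: [0.097, -3.14, 0.0]
ft_force: [-0.5, 0.4, 0.4]
width: 87.7
grasp_force: 0.0
```

```bash
python3 - <<'E'
from h import *
np.set_printoptions(precision=1,suppress=True)
o=ctrl.get_obs(); M=R.from_rotvec(o['orientation']).as_matrix()
print(o['qpos'],o['ee_pos'],'psi',np.degrees(np.arctan2(M[1,0],M[0,0])))
p=grab('wrist'); save(p,'w1.png'); print(p['hand_eye'])
# bar top points by height
vv,uu=np.mgrid[0:384,0:512]; d=p['range_z']
P=np.stack([(uu-p['cx'])/p['fx']*d,-(vv-p['cy'])/p['fy']*d,-d,np.ones_like(d)],-1)@p['Tw'].T
m=(d>0)&(P[...,2]>318)&(P[...,2]<340)&(np.hypot(P[...,0]-618,P[...,1])<80)
Q=P[m][:,:2]; print(m.sum(), P[m][:,:3].min(0),P[m][:,:3].max(0))
r=cv2.minAreaRect(Q.astype(np.float32)); print(r)
for n,z in dict(grip_bar=309,hook_root=238,hook_tip=265,tray=14).items():
    for q in models.landmark_of(p,n)[:2]:
        u,v=q['location']; print(n,round(q['conf'],2),(u,v),at_z(p,u,v,z),at_d(p,u,v))
E
```

```text
[-0.1  0.2  1.4 -0.   1.5 -1.7] [608.9 -31.1 419.6] psi -176.4491077339646
[[  -0.     1.     0.3   77. ]
 [   1.     0.    -0.    -0.4]
 [  -0.     0.3   -1.  -161.2]
 [   0.     0.     0.     1. ]]
892 [587.3 -19.2 318.5] [648.9  16.6 331. ]
((617.7650146484375, -1.1050567626953125), (63.701175689697266, 13.959965705871582), 24.116880416870117)
grip_bar 0.95 (280.6, 197.3) [618.9  -1.4 309. ] [612.4  -4.  329.4]
hook_root 0.87 (288.7, 210.4) [659.3  20.2 238. ] [625.    5.  330.4]
hook_tip 0.81 (301.0, 252.7) [706.4  37.4 265. ] [854.2  99.9  -2.7]
tray 0.9 (225.2, 132.7) [582.  -88.8  14. ] [583.  -89.8   2.6]
```

View pics/w1.png

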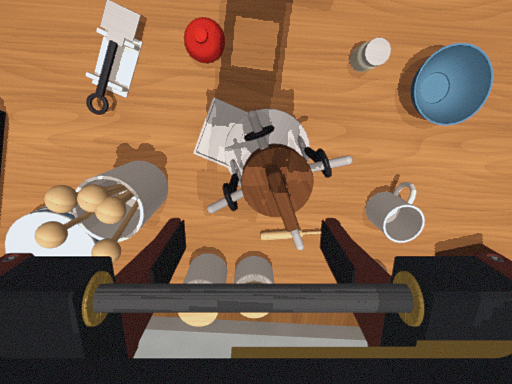

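The wrist view shows the bar (280,195), the empty peg tip (298,240) and the tray (215,130). The bar's top rectangle measures 63.7 x 14.0 mm, centred at (618,-1) and at 24°, which matches the given size. I'll grip it.

Request:
play_rows(
  dp=[
    [5,15,0],
    [4,15,0],
    [0,0,-30],
    [0,0,-30],
    [0,0,-30],
    [0,0,-25],
    [0,0,-15],
    [0,0,0],
  ],
  yaw=[7,7,6.6,0,0,0,0,0],
)

```text
t: 4.32
ee_pos: [615.8, -1.4, 285.8]
orientation: [0.646, -3.068, -0.002]
ft_force: [0.7, -0.4, -0.3]
width: 87.5
grasp_force: 0.0
```

Request:
play_rows(
  dp=[
    [0,0,0],
    [0,0,0],
    [0,0,0],
    [0,0,0],
    [0,0,0],
    [0,0,0],
  ],
  yaw=[0,0,0,0,0,0],
  gripper=1,
)

```text
t: 4.82
ee_pos: [618.2, -1.3, 290.4]
orientation: [-0.649, 3.073, -0.0]
ft_force: [-0.1, -0.1, 0.6]
width: 51.5
grasp_force: 0.0
```

Request:
play_rows(
  dp=[
    [0,0,0],
    [0,0,0],
    [0,0,0],
    [0,0,0],
    [0,0,0],
    [0,0,0],
    [0,0,0],
    [0,0,0],
  ],
  yaw=[0,0,0,0,0,0,0,0],
)

```text
t: 5.48
ee_pos: [617.8, -0.4, 290.3]
orientation: [-0.651, 3.073, 0.002]
ft_force: [-2.4, 3.9, 4.4]
width: 13.7
grasp_force: 40.2
```

Request:
play_rows(
  dp=[
    [0,0,0],
    [0,0,0],
    [0,0,0],
    [0,0,0],
    [0,0,0],
    [0,0,0],
    [0,0,0],
    [0,0,0],
  ],
  yaw=[-2,-4,-5,-5,-5,-5,-5,-5],
)

```text
t: 6.15
ee_pos: [617.9, -0.6, 290.2]
orientation: [0.337, 3.123, 0.001]
ft_force: [-2.1, 2.7, 4.1]
width: 13.6
grasp_force: 40.1
```

Request:
play_rows(
  dp=[
    [0,0,0],
    [0,0,0],
    [0,0,0],
    [0,0,0],
    [0,0,0],
    [0,0,0],
    [0,0,0],
    [0,0,0],
  ],
  yaw=[-6,-6,-6,-6,-6,-6,-6,-6],
)

```text
t: 6.82
ee_pos: [617.7, -1.0, 290.3]
orientation: [-1.58, -2.715, -0.0]
ft_force: [-3.2, 2.8, 4.1]
width: 13.8
grasp_force: 40.2
```

Request:
play_rows(
  dp=[
    [0,0,0],
    [0,0,0],
    [0,0,0],
    [0,0,0],
    [0,0,0],
    [0,0,0],
    [0,0,0],
    [0,0,0],
  ],
  yaw=[-6,-6,-6,-6,-6,-6,-6,-6],
)

```text
t: 7.48
ee_pos: [617.3, -1.0, 290.2]
orientation: [-2.547, -1.838, 0.001]
ft_force: [-6.5, 2.0, 5.6]
width: 13.7
grasp_force: 39.0
```

Request:
play_rows(
  dp=[
    [0,0,0],
    [0,0,0],
    [0,0,0],
    [0,0,0],
  ],
  yaw=[-2,0,0,0],
)

```text
t: 7.82
ee_pos: [617.3, -1.0, 290.2]
orientation: [-2.575, -1.799, 0.001]
ft_force: [-5.2, 0.9, 5.2]
width: 13.9
grasp_force: 39.0
```

Request:
play_rows(
  dp=[
    [0,0,0],
    [0,0,0],
    [0,0,0],
    [0,0,0],
    [0,0,0],
    [0,0,0],
    [0,0,0],
    [0,0,0],
  ],
  yaw=[0,0,0,0,0,0,0,0],
  gripper=0.4,
)

```text
t: 8.48
ee_pos: [617.9, -1.3, 289.5]
orientation: [-2.575, -1.799, 0.0]
ft_force: [-0.8, 0.5, -0.3]
width: 52.4
grasp_force: 0.0
```

Request:
play_rows(
  dp=[
    [0,0,20],
    [0,0,30],
    [0,0,40],
    [0,0,40],
    [0,0,0],
    [0,0,0],
    [0,0,0],
  ],
  yaw=[0,0,0,0,0,0,0],
  gripper=0.4,
)

```text
t: 9.07
ee_pos: [617.5, -1.3, 419.0]
orientation: [-2.575, -1.799, 0.001]
ft_force: [-0.1, -1.2, -0.9]
width: 52.7
grasp_force: 0.0
```

```bash
cat >> h.py <<'E'
def cloud(p):
    vv,uu=np.mgrid[0:384,0:512]; d=p['range_z']
    P=np.stack([(uu-p['cx'])/p['fx']*d,-(vv-p['cy'])/p['fy']*d,-d,np.ones_like(d)],-1)@p['Tw'].T
    return P[...,:3],d>0
E
python3 - <<'E'
from h import *
np.set_printoptions(precision=1,suppress=True)
o=ctrl.get_obs(); M=R.from_rotvec(o['orientation']).as_matrix()
print(o['t'],o['qpos'],o['ee_pos'],'psi',np.degrees(np.arctan2(M[1,0],M[0,0])))
p=grab('wrist'); save(p,'w2.png'); P,ok=cloud(p)
m=ok&(P[...,2]>318)&(P[...,2]<340)&(np.hypot(P[...,0]-618,P[...,1])<50)
print(cv2.minAreaRect(P[m][:,:2].astype(np.float32)))
for q in (p,grab('top')):
  for n,z in dict(hook_tip=265,tray=14).items():
    for r in models.landmark_of(q,n)[:2]:
        u,v=r['location']; print(n,round(r['conf'],2),(u,v),at_z(q,u,v,z))
E
```

```text
9.0667 [-0.   0.3  1.4 -0.   1.5  0.3] [617.5  -1.3 419. ] psi 69.87619064595559
((618.1019897460938, -0.06349563598632812), (63.12777328491211, 13.741019248962402), 70.12628936767578)
hook_tip 0.98 (249.6, 248.7) [582. -89. 265.]
hook_tip 0.25 (252.5, 186.6) [614.1 -12.5 265. ]
tray 0.75 (254.0, 195.7) [585.5 -99.4  14. ]
hook_tip 0.8 (296.3, 193.1) [582.3 -90.5 265. ]
tray 0.73 (294.0, 202.7) [ 591.3 -103.7   14. ]
```

View pics/w2.png

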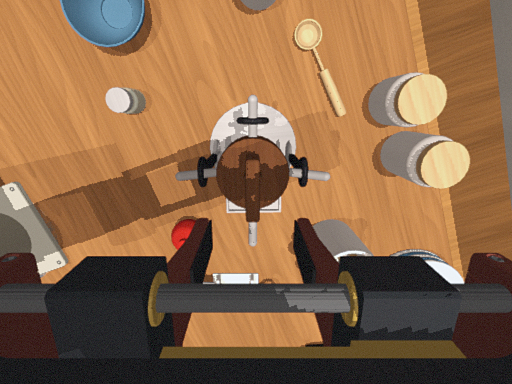

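The wrist view shows the empty peg (252,230) in line with the tray (254,208), with its tip about 10 mm horizontally from the tray's middle. Next I'll look at the turner from close by.

Request:
play_rows(
  dp=[
    [-11,-23,0],
    [-11,-23,0],
    [-11,-23,0],
    [-11,-23,0],
    [-12,-24,0],
    [-12,-24,0],
    [-12,-24,-10],
    [-12,-24,-15],
  ],
  yaw=[-7,-7,-7,-7,-7,-7,-7,-7],
  gripper=0.4,
)

```text
t: 10.03
ee_pos: [525.9, -190.6, 395.5]
orientation: [3.119, 0.37, 0.004]
ft_force: [0.0, -0.1, -0.0]
width: 52.4
grasp_force: 0.0
```

Request:
play_rows(
  dp=[
    [-12,-24,-20],
    [-11,-23,-25],
    [-11,-23,-25],
    [-11,-23,-15],
    [-11,-23,-10],
    [0,0,0],
    [0,0,0],
    [0,0,0],
  ],
  yaw=[-7,-7,-7,-7,-6,0,0,0],
)

```text
t: 10.7
ee_pos: [470.3, -305.1, 299.9]
orientation: [-3.093, 0.547, -0.0]
ft_force: [0.9, 0.1, 0.3]
width: 52.8
grasp_force: 0.0
```

```bash
python3 - <<'E'
from h import *
np.set_printoptions(precision=1,suppress=True)
o=ctrl.get_obs(); M=R.from_rotvec(o['orientation']).as_matrix()
print(o['t'],o['qpos'],o['ee_pos'],'psi',np.degrees(np.arctan2(M[1,0],M[0,0])))
p=grab('wrist'); save(p,'w3.png')
for q in (p,):
  for n,z in dict(rest=0,turner_handle=37,turner_eye=36).items():
    for r in models.landmark_of(q,n)[:2]:
        u,v=r['location']; print(n,round(r['conf'],2),(u,v),at_z(q,u,v,z),at_d(q,u,v))
P,ok=cloud(p); g=p['pixels'].astype(int).max(2)
m=ok&(P[...,2]>26)&(P[...,2]<48)&(g<75)&(np.hypot(P[...,0]-490,P[...,1]+315)<110)
n,l,s,c=cv2.connectedComponentsWithStats(m.astype(np.uint8)); k=1+np.argmax(s[1:,4]); m=l==k
Q=P[m]; print(m.sum(),np.median(Q[:,2]),cv2.minAreaRect(Q[:,:2].astype(np.float32)),cv2.boxPoints(cv2.minAreaRect(Q[:,:2].astype(np.float32))))
print(cv2.fitLine(Q[:,:2].astype(np.float32),2,0,.01,.01).T)
E
```

```text
10.7 [-0.6  0.2  1.7  0.   1.2  1.3] [ 470.3 -305.1  299.9] psi -20.044688563565423
rest 0.59 (251.8, 157.4) [ 470.4 -303.3    0. ] [ 477.  -305.9   41.5]
turner_handle 0.75 (254.3, 166.3) [ 461.6 -304.5   37. ] [ 462.8 -304.9   43.3]
turner_eye 0.86 (254.4, 109.7) [ 542.2 -333.9   36. ] [ 542.1 -334.1    0.3]
turner_eye 0.47 (24.0, 263.8) [436.4 137.3  36. ] [ 524.1 -246.5  383.6]
732 40.30858989990179 ((495.0802001953125, -316.0849914550781), (37.20004653930664, 133.74896240234375), 70.84500122070312) [[ 425.8 -311.7]
 [ 552.1 -355.6]
 [ 564.4 -320.5]
 [ 438.  -276.6]]
[[   0.9   -0.3  505.1 -319.7]]
```

View pics/w3.png

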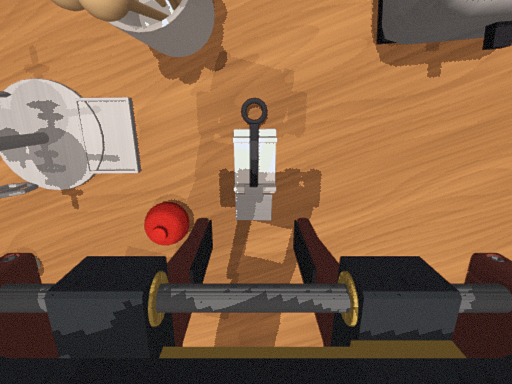

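The wrist view shows the turner with its eye at (254,110) and its handle crossing between ribs at rows 135 and 185, in line with the tool. The handle centre works out at about (470.5,-308), with a yaw of -19.5°. I'll go down and grip.

Request:
play_rows(
  dp=[
    [0,-3,-40],
    [0,0,-40],
    [0,0,-40],
    [0,0,-40],
    [0,0,-40],
    [0,0,-35],
    [0,0,-28],
    [0,0,-18],
  ],
  yaw=[0.5,0,0,0,0,0,0,0],
)

```text
t: 11.57
ee_pos: [469.3, -306.9, 16.0]
orientation: [-3.095, 0.533, 0.004]
ft_force: [-0.0, -0.7, 0.2]
width: 52.6
grasp_force: 0.0
```

Request:
play_rows(
  dp=[
    [0,0,0],
    [0,0,0],
    [0,0,0],
    [0,0,0],
    [0,0,0],
    [0,0,0],
    [0,0,0],
    [0,0,0],
  ],
  yaw=[0,0,0,0,0,0,0,0],
  gripper=1,
)

```text
t: 12.23
ee_pos: [470.7, -308.7, 19.9]
orientation: [3.095, -0.536, 0.003]
ft_force: [-0.2, 1.0, 7.0]
width: 14.1
grasp_force: 29.9
```

Request:
play_rows(
  dp=[
    [0,0,0],
    [0,0,0],
    [0,0,0],
    [0,0,20],
    [0,0,40],
    [0,0,40],
    [0,0,40],
    [0,0,40],
  ],
  yaw=[0,0,0,0,0,0,0,0],
)

```text
t: 12.9
ee_pos: [469.3, -308.0, 200.6]
orientation: [-3.095, 0.535, 0.001]
ft_force: [1.9, -0.3, -2.0]
width: 13.6
grasp_force: 29.9
```

Request:
play_rows(
  dp=[
    [0,0,40],
    [0,0,30],
    [0,0,0],
    [0,0,0],
    [0,0,0],
  ],
  yaw=[0,0,0,0,0],
)

```text
t: 13.32
ee_pos: [469.1, -307.8, 267.7]
orientation: [-3.095, 0.535, 0.002]
ft_force: [0.0, 0.1, -2.2]
width: 13.4
grasp_force: 29.9
```

```bash
cat >> h.py <<'E'
def pose():
    o=ctrl.get_obs(); M=R.from_rotvec(o['orientation']).as_matrix(); W=np.eye(4);W[:3,:3]=M;W[:3,3]=o['ee_pos']
    print(round(o['t'],2),o['qpos'],o['ee_pos'],'psi',np.degrees(np.arctan2(M[1,0],M[0,0])),'w',o['width'],o['grasp_force'],o['ft_force']); return W
E
python3 - <<'E'
from h import *
np.set_printoptions(precision=2,suppress=True)
W=pose(); p=grab('wrist'); save(p,'w4.png')
P,ok=cloud(p); T=(P-W[:3,3])@W[:3,:3]   # tool frame
for r in models.landmark_of(p,'turner_eye')[:2]: 
    u,v=r['location'];print(r)
m=ok&(np.abs(T[...,1])<22)&(T[...,0]>15)&(T[...,0]<110)&(np.abs(T[...,2]+19)<110)
Q=T[m]
for a in range(15,110,10):
    s=Q[(Q[:,0]>=a)&(Q[:,0]<a+10)]
    if len(s): print(a,len(s),s.mean(0),np.median(s[:,2]))
E
```

```text
13.32 [-0.6   0.28  1.73 -0.    1.13  1.31] [ 469.11 -307.82  267.68] psi -19.626548361517028 w 13.35634056149697 29.907302856445312 [ 0.04  0.12 -2.25]
15 10495 [  22.25    0.03 -106.39] -108.74667247011641
25 9276 [ 31.1   -0.04 -94.55] -98.65599198904283
35 460 [ 39.97   0.4  -22.24] -21.079639808715726
45 511 [ 49.96   0.3  -20.9 ] -20.933940192661133
55 915 [ 60.24   0.66 -18.98] -19.050722350888666
65 694 [ 69.97   0.52 -18.68] -18.845675681300087
75 802 [ 80.6    0.64 -18.71] -18.864178825202565
85 774 [ 88.38   0.63 -18.88] -18.92992165927957
```

View pics/w4.png

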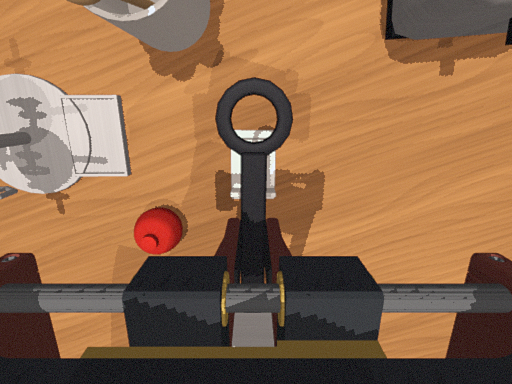

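The turner is held level: the eye is 75 mm ahead of the grip at grip height, with the ring at (254,115). The moves can't pitch the tool, so I'll tilt the turner within the pads. I'll press the neck of its eye end down on top of the grip bar (330 mm), coming in diagonally between pegs.

Request:
play_rows(
  dp=[
    [0,20,30],
    [5,30,20],
    [10,35,12],
    [15,35,5],
    [15,35,0],
    [15,35,0],
    [15,35,0],
    [12,35,0],
  ],
  yaw=[5,5,5,5,6,6,6,6.6],
)

```text
t: 14.08
ee_pos: [556.9, -46.4, 333.7]
orientation: [-3.065, -0.687, 0.005]
ft_force: [0.3, -0.3, -0.9]
width: 13.8
grasp_force: 29.9
```

Request:
play_rows(
  dp=[
    [8,22,0],
    [0,0,0],
    [0,0,0],
    [0,0,-8],
    [0,0,-8],
    [0,0,-6],
    [0,0,-6],
  ],
  yaw=[0,0,0,0,0,0,0],
)

```text
t: 14.67
ee_pos: [564.6, -27.5, 307.1]
orientation: [3.068, 0.677, -0.001]
ft_force: [-2.3, -1.2, 4.9]
width: 13.8
grasp_force: 30.0
```

Request:
play_rows(
  dp=[
    [0,0,-6],
    [0,0,-6],
    [0,0,-4],
    [0,0,0],
    [0,0,0],
  ],
  yaw=[0,0,0,0,0],
)

```text
t: 15.08
ee_pos: [564.3, -26.4, 291.1]
orientation: [-3.067, -0.679, 0.003]
ft_force: [-1.8, 1.4, 0.0]
width: 13.8
grasp_force: 30.0
```

```bash
cat >> h.py <<'E'
def tilt(p,W,x0=20):
    P,ok=cloud(p); T=(P-W[:3,3])@W[:3,:3]
    dark=p['pixels'].astype(int).max(2)<90
    m=ok&dark&(np.abs(T[...,1])<24)&(T[...,0]>x0)&(T[...,0]<100)&(T[...,2]>-95)&(T[...,2]<30)
    Q=T[m]
    for a in range(x0,100,8):
        s=Q[(Q[:,0]>=a)&(Q[:,0]<a+8)]
        if len(s)>5: print(a,len(s),np.median(s,0),s[:,1].min(),s[:,1].max(),s[:,2].min())
E
python3 - <<'E'
from h import *
np.set_printoptions(precision=2,suppress=True)
W=pose(); p=grab('wrist'); save(p,'w5.png'); tilt(p,W)
E
```

```text
15.08 [-0.07  0.26  1.7   0.    1.18  1.07] [564.27 -26.39 291.08] psi 24.96533515151982 w 13.76217898256292 29.999952614307404 [-1.79  1.37  0.03]
20 342 [ 24.64   0.26 -37.52] -7.033428947847525 8.028637237664437 -94.98574744124734
28 2749 [ 33.54  -0.62 -89.96] -23.97589069861224 23.98750850140765 -94.9998717578383
36 424 [ 40.01   0.3  -46.93] -6.5974354887253694 13.287118204507964 -50.433552219712766
44 773 [ 48.9    0.74 -50.67] -14.14721194404801 23.558318993771163 -53.42663215349926
52 1450 [ 55.68   1.15 -52.7 ] -18.217045617161407 19.069457290495492 -57.707623768774596
60 1157 [ 64.07   4.66 -58.47] -19.27444568229841 20.087798941102665 -63.432518893404264
68 1713 [ 72.73  -0.25 -64.59] -18.254697344075083 18.87784148603264 -69.11407487018946
76 1285 [ 78.63   0.08 -66.54] -14.753533945031363 14.792654958388356 -69.61243500141266
84 9 [ 84.32 -15.34 -23.75] -15.672766601811555 -14.963632346235789 -36.16624916381988
```

View pics/w5.png

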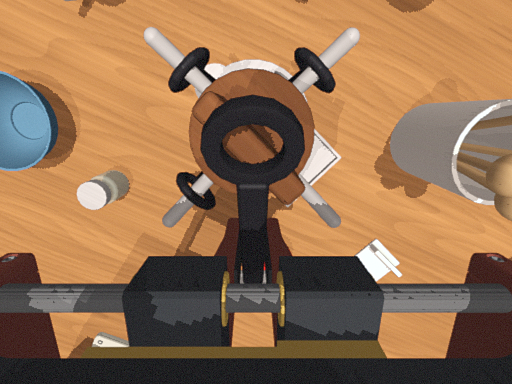

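The wrist view shows the ring raised at (252,140) over the bar, at about 30° tilt. Pressing on for about 42°.

Request:
play_rows(
  dp=[
    [0,0,-5],
    [0,0,-5],
    [0,0,-4],
    [0,0,0],
    [0,0,0],
  ],
  yaw=[0,0,0,0,0],
)

```text
t: 15.55
ee_pos: [564.1, -26.2, 277.0]
orientation: [-3.067, -0.68, 0.003]
ft_force: [-3.2, 1.4, 0.4]
width: 13.9
grasp_force: 30.0
```

Request:
play_rows(
  dp=[
    [-3,-1,30],
    [-10,-6,40],
    [-15,-10,40],
    [-20,-20,20],
    [0,0,0],
    [0,0,0],
    [0,0,0],
  ],
  yaw=[0,0,0,0,0,0,0],
)

```text
t: 16.13
ee_pos: [517.6, -62.8, 404.7]
orientation: [-3.067, -0.678, 0.001]
ft_force: [0.5, 0.3, -1.8]
width: 13.5
grasp_force: 30.0
```

```bash
python3 - <<'E'
from h import *
np.set_printoptions(precision=2,suppress=True)
W=pose(); p=grab('wrist'); save(p,'w6.png'); tilt(p,W)
P,ok=cloud(p)
m=ok&(P[...,2]>318)&(P[...,2]<340)&(np.hypot(P[...,0]-618,P[...,1])<50)
print(m.sum(),cv2.minAreaRect(P[m][:,:2].astype(np.float32)))
for q in (p,grab('top')):
  for n,z in dict(hook_tip=265,tray=14).items():
    for r in models.landmark_of(q,n)[:1]:
        u,v=r['location']; print(n,round(r['conf'],2),(u,v),at_z(q,u,v,z))
E
```

```text
16.13 [-0.14  0.1   1.64  0.    1.4   0.99] [517.6  -62.8  404.67] psi 24.93601403145431 w 13.549989519965422 29.99808669090271 [ 0.47  0.33 -1.76]
20 299 [ 24.85   0.73 -46.83] -7.020515956998659 8.160483398205843 -94.79595454235852
28 2714 [ 33.56  -0.48 -89.93] -23.964083489567678 23.98842589263627 -94.9983006168621
36 573 [ 40.71   0.33 -60.41] -12.908525395049802 12.955285608000576 -63.15256833465306
44 1647 [ 48.27   0.34 -63.37] -18.110983269548104 18.979893763581586 -70.65369465231905
52 1011 [ 55.69  -8.25 -73.46] -18.936546650697753 19.868129862361375 -78.35977421820219
60 2304 [ 64.58   0.42 -80.97] -17.640127654541175 18.69550801607129 -85.75148846024081
68 1103 [ 69.69   0.42 -81.25] -13.191744220981812 14.497972893949818 -85.75643509046054
1548 ((618.0911865234375, -0.8868026733398438), (63.84513473510742, 14.131597518920898), 69.77996826171875)
hook_tip 0.79 (299.4, 134.2) [586.21 -87.31 265.  ]
tray 0.59 (283.6, 124.6) [587.58 -97.82  14.  ]
hook_tip 0.41 (346.0, 167.6) [ 647.27 -219.49  265.  ]
tray 0.65 (303.0, 259.7) [ 417.69 -127.15   14.  ]
```

The turner is now tilted about 42° and the bar is still at 69.8°, centred at (618,-0.9). The eye sits about 57 mm ahead of the TCP and 67 mm above it. I'll go round to the front of the peg.

Request:
play_rows(
  dp=[
    [4,-18,0],
    [4,-18,0],
    [4,-18,0],
    [4,-18,0],
    [5,-18,-25],
    [5,-18,-40],
    [5,-18,-38],
    [0,0,0],
  ],
  yaw=[6.4,6.4,6.4,6.4,6.4,6.4,6.4,0],
)

```text
t: 17.1
ee_pos: [545.2, -188.4, 297.5]
orientation: [-2.566, -1.797, 0.012]
ft_force: [-1.0, 0.3, -1.8]
width: 13.8
grasp_force: 30.0
```

Request:
play_rows(
  dp=[
    [0,0,-30],
    [0,0,-30],
    [0,0,-22],
    [0,0,-12],
    [0,0,0],
    [0,0,0],
  ],
  yaw=[0,0,0,0,0,0],
)

```text
t: 17.6
ee_pos: [548.9, -187.3, 212.2]
orientation: [-2.577, -1.796, -0.0]
ft_force: [0.4, -0.5, -0.9]
width: 13.8
grasp_force: 30.0
```

```bash
python3 - <<'E'
from h import *
np.set_printoptions(precision=2,suppress=True)
W=pose(); p=grab('wrist'); save(p,'w6.png'); tilt(p,W)
for n in ('turner_eye','hook_tip'):
    for r in models.landmark_of(p,n)[:1]: print(n,r, (at_d(p,*r['location'])-W[:3,3])@W[:3,:3])
tip=np.array([585.9,-88,265]); print('tip in tool',(tip-W[:3,3])@W[:3,:3])
# detect peg: bright points near tip
P,ok=cloud(p); T=(P-W[:3,3])@W[:3,:3]
m=ok&(np.hypot(P[...,0]-580,P[...,1]+80)<40)&(P[...,2]>240)&(P[...,2]<285)&(p['pixels'].astype(int).min(2)>90)
print(m.sum(),T[m].min(0) if m.any() else 0,T[m].max(0) if m.any() else 0,np.median(T[m],0) if m.any() else 0)
E
```

```text
17.6 [-0.35  0.37  1.74  0.    1.03  0.  ] [ 548.88 -187.27  212.2 ] psi 69.74419266437012 w 13.797646482000228 29.998177886009216 [ 0.41 -0.46 -0.94]
20 455 [ 26.58   0.44 -49.4 ] -7.15472012786519 8.401430633336092 -94.97686824374674
28 2712 [ 33.01  -0.35 -90.11] -23.99956041238649 23.95315188622215 -94.99990154994083
36 632 [ 40.7    0.47 -60.66] -13.240484479273391 14.150569884946124 -63.604780514359234
44 1662 [ 48.01   0.48 -63.58] -18.34693397187536 19.265567501247336 -71.08772771452705
52 1030 [ 55.9   -8.49 -74.06] -18.960047797975843 20.26172841587828 -79.24220935483008
60 2449 [ 64.44   0.54 -81.13] -17.785847414116734 19.117821963004676 -85.94009349097632
68 922 [ 69.49   0.55 -81.04] -12.532306433828213 13.535730569670793 -84.94287144190866
turner_eye {'location': [252.2, 171.6], 'conf': 0.82} [ -6.52   0.25 213.47]
hook_tip {'location': [251.0, 25.5], 'conf': 0.77} [106.45   0.17 -49.72]
tip in tool [105.95   0.37 -52.79]
723 [105.82  -4.79 -56.24] [114.51   5.89 -47.16] [109.82   0.54 -53.16]
```

View pics/w6.png

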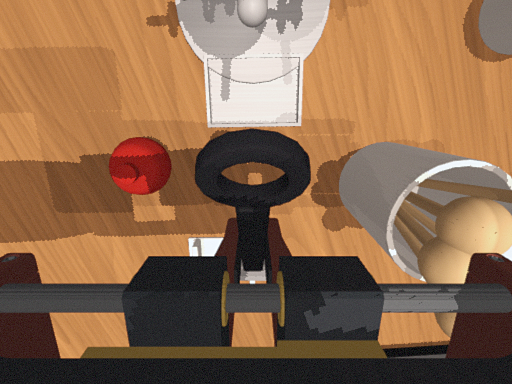

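The wrist view shows the ring (252,170) and the peg tip (252,10) on the same column, and depth puts the tip at (106, 0.5, -52.5) in the tool frame. The eye is laterally aligned, so I'll approach along the peg line.

Request:
play_rows(
  dp=[
    [4,10,-2],
    [4,10,-2],
    [3,10,-1.5],
    [0,0,0],
    [0,0,0],
  ],
  yaw=[0,0,0,0,0],
)

```text
t: 18.17
ee_pos: [559.5, -156.5, 206.0]
orientation: [-2.575, -1.799, 0.0]
ft_force: [-0.4, 0.1, -2.3]
width: 13.8
grasp_force: 30.0
```

Request:
play_rows(
  dp=[
    [1.9,5.1,-3],
    [1.9,5.1,-3],
    [1.9,5.1,-3],
    [1.9,5.1,-3],
    [0,0,0],
    [0,0,0],
    [0,0,0],
  ],
  yaw=[0,0,0,0,0,0,0],
)

```text
t: 18.75
ee_pos: [566.9, -137.2, 194.0]
orientation: [-2.577, -1.797, 0.0]
ft_force: [-1.2, -0.2, -1.9]
width: 13.9
grasp_force: 30.0
```

```bash
python3 - <<'E'
from h import *
np.set_printoptions(precision=2,suppress=True)
W=pose(); p=grab('wrist'); save(p,'w7.png'); tilt(p,W)
P,ok=cloud(p); T=(P-W[:3,3])@W[:3,:3]
m=ok&(np.abs(T[...,1])<12)&(T[...,0]>45)&(T[...,0]<110)&(P[...,2]>235)&(P[...,2]<285)&(p['pixels'].astype(int).min(2)>90)
print(m.sum(),T[m].min(0),np.median(T[m],0),T[m].max(0))
E
```

```text
18.75 [-0.26  0.4   1.75 -0.    1.    0.1 ] [ 566.95 -137.16  193.96] psi 69.78559313030912 w 13.946564215944518 29.99815195798874 [-1.2  -0.22 -1.86]
20 438 [ 26.64   0.48 -49.3 ] -6.918290600021896 8.264979828698719 -94.99864635293362
28 2647 [ 33.01  -0.33 -89.99] -23.997171853801156 23.995833550557183 -94.99724054411251
36 631 [ 40.74   0.48 -60.6 ] -13.250475175815508 14.28641098276199 -63.97713334920666
44 1662 [ 48.05   0.48 -63.65] -18.311457264546718 19.467968023169348 -71.33379189455668
52 1022 [ 55.91  -8.71 -74.17] -18.8988146939798 19.907733274560922 -79.2393110577134
60 2435 [ 64.43   0.55 -81.15] -17.973289018322642 18.98182991765237 -85.4844018678097
68 899 [ 69.47   0.54 -81.11] -12.63484106592534 13.425571194334303 -85.34970054854753
3019 [ 53.02 -11.88 -81.33] [ 81.84   0.88 -59.35] [101.19  11.59 -44.25]
```

View pics/w7.png

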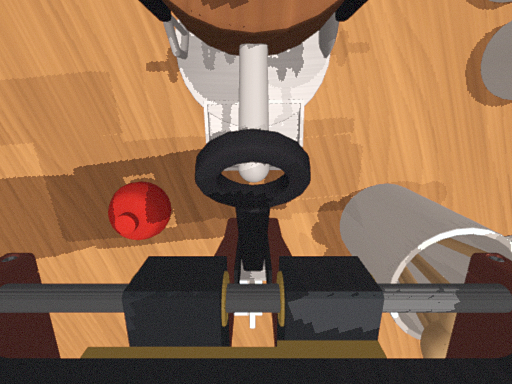

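The wrist view shows the peg tip (254,172) inside the ring hole with no contact force. I'll go further on, then ease down so the eye rests on the peg.

Request:
play_rows(
  dp=[
    [1.7,4.7,-2.8],
    [1.7,4.7,-2.8],
    [1.4,3.7,-2.4],
    [0,0,0],
    [0,0,0],
  ],
  yaw=[0,0,0,0,0],
)

```text
t: 19.22
ee_pos: [571.7, -123.6, 185.7]
orientation: [-2.576, -1.798, 0.001]
ft_force: [0.2, -0.2, -1.8]
width: 13.7
grasp_force: 30.0
```

Request:
play_rows(
  dp=[
    [0,0,-2],
    [0,0,-1],
    [0,0,0],
    [0,0,0],
  ],
  yaw=[0,0,0,0],
)

```text
t: 19.55
ee_pos: [571.7, -124.1, 183.0]
orientation: [-2.577, -1.797, 0.0]
ft_force: [0.3, 0.2, -1.9]
width: 13.5
grasp_force: 30.0
```

```bash
python3 - <<'E'
from h import *
np.set_printoptions(precision=2,suppress=True)
W=pose(); p=grab('wrist'); save(p,'w8.png'); tilt(p,W)
E
```

```text
19.55 [-0.23  0.41  1.75 -0.    0.98  0.12] [ 571.67 -124.14  182.97] psi 69.76619437716244 w 13.506167460128232 29.998287856578827 [ 0.27  0.19 -1.95]
20 357 [ 27.16  -0.34 -92.21] -6.993346231515181 8.260798747929051 -94.98559713517831
28 2323 [ 33.04  -2.11 -90.72] -23.99595120894789 23.97704564681515 -94.99943447986738
36 152 [ 42.64  -5.87 -61.71] -13.386088631169121 14.20691003427719 -82.27571153220065
44 1071 [ 48.84  -6.   -65.29] -18.19391219803345 19.48062540605597 -71.55431055843832
52 1024 [ 55.88  -8.39 -74.15] -18.88229967321223 19.902590360276168 -79.22160045813668
60 2423 [ 64.49   0.54 -81.18] -18.12335052941986 18.848264587575784 -86.0771487024529
68 905 [ 69.49   0.55 -81.12] -12.676929327563156 13.276815152842506 -85.24597690979651
84 1091 [ 88.     0.2  -67.36] -19.929869533724577 21.53167623820611 -74.75595435261096
92 59 [ 93.27 -20.25 -72.37] -23.995277487259013 23.958988155611394 -75.16134364278851
```

View pics/w8.png

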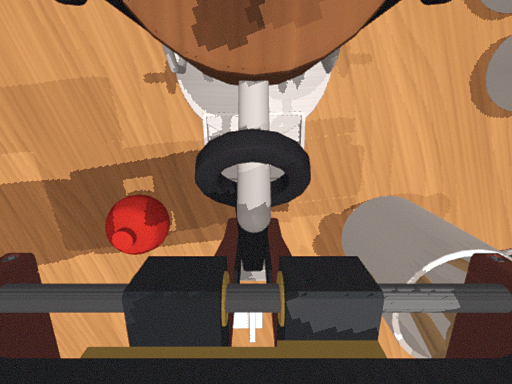

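The peg now passes well through the ring; its tip is at (254,215), with the ring about 18 mm down the peg. I'll release.

Request:
play_rows(
  dp=[
    [0,0,0],
    [0,0,0],
    [0,0,0],
    [0,0,0],
    [0,0,0],
    [0,0,0],
    [0,0,0],
    [0,0,0],
  ],
  yaw=[0,0,0,0,0,0,0,0],
  gripper=0.6,
)

```text
t: 20.27
ee_pos: [571.8, -124.0, 183.0]
orientation: [2.577, 1.797, 0.0]
ft_force: [-0.3, -0.2, 0.5]
width: 35.3
grasp_force: 0.0
```

Request:
play_rows(
  dp=[
    [0,0,0],
    [0,0,0],
    [0,0,0],
    [0,0,0],
    [0,0,0],
    [0,0,0],
    [0,0,0],
    [0,0,0],
  ],
  yaw=[0,0,0,0,0,0,0,0],
)

```text
t: 20.93
ee_pos: [571.7, -124.0, 183.0]
orientation: [-2.577, -1.797, -0.0]
ft_force: [-0.7, 0.4, -0.1]
width: 35.2
grasp_force: 0.0
```

Request:
play_rows(
  dp=[
    [-3,-8,3],
    [-5,-15,3],
    [-8,-20,3],
    [-8,-20,0],
    [-8,-20,0],
    [0,0,0],
    [0,0,0],
    [0,0,0],
  ],
  yaw=[0,0,0,0,0,0,0,0],
)

```text
t: 21.6
ee_pos: [539.8, -207.0, 192.2]
orientation: [-2.577, -1.796, -0.0]
ft_force: [-0.3, -0.7, -0.1]
width: 35.2
grasp_force: 0.0
```

```bash
python3 - <<'E'
from h import *
np.set_printoptions(precision=2,suppress=True)
W=pose(); p=grab('wrist'); s=grab('scene'); t=grab('top')
for q,nm in ((p,'w'),(s,'s'),(t,'t')):
  for n,z in dict(hook_tip=265,turner_eye=245,turner_handle=170).items():
    for r in models.landmark_of(q,n)[:1]: print(nm,n,r,at_z(q,*r['location'],z))
a=cv2.resize(s['pixels'][140:270,180:310],None,fx=4,fy=4,interpolation=2); b=p['pixels']
o=np.zeros((520,800,3),np.uint8); o[:520,:520]=a; o[:210,520:]=cv2.resize(b,(280,210)); c=t['pixels'][130:240,220:330]; o[220:500,520:]=cv2.resize(c,(280,280)); cv2.imwrite('pics/f.png',o[:,:,::-1])
E
```

```text
21.6 [-0.39  0.39  1.76  0.    0.99 -0.03] [ 539.77 -206.98  192.16] psi 69.74015822179047 w 35.22890503554181 0.0 [-0.32 -0.66 -0.08]
s hook_tip {'location': [226.1, 184.9], 'conf': 0.63} [585.61 -89.68 265.  ]
s turner_eye {'location': [241.5, 190.7], 'conf': 0.63} [599.35 -45.9  245.  ]
s turner_handle {'location': [240.6, 208.7], 'conf': 0.63} [599.17 -49.77 170.  ]
t hook_tip {'location': [295.1, 194.4], 'conf': 0.59} [578.99 -87.39 265.  ]
t turner_eye {'location': [278.7, 189.7], 'conf': 0.6} [594.74 -46.79 245.  ]
t turner_handle {'location': [279.8, 194.1], 'conf': 0.53} [594.61 -53.04 170.  ]
```

View pics/f.png

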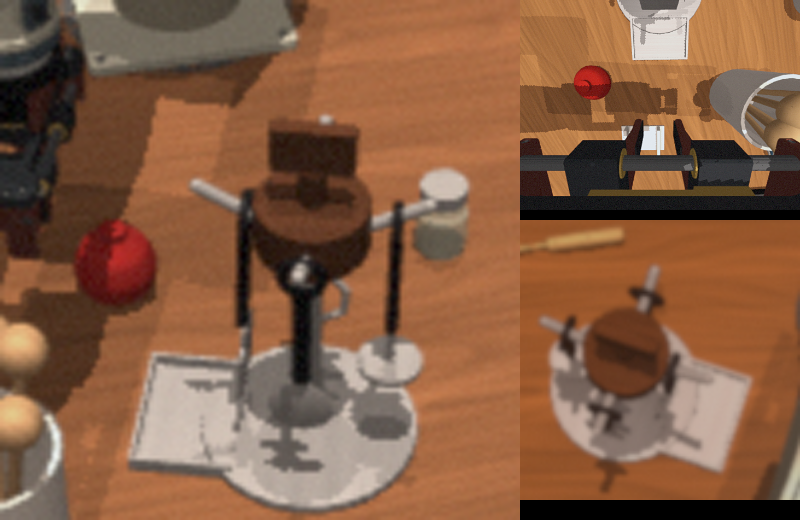

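The turner hangs on the peg close to the drum: the eye is at (245,200) in the left view and the handle hangs vertically below it. I'll back off and let it settle.

Request:
play_rows(
  dp=[
    [-5,-15,10],
    [-5,-15,15],
    [-5,-15,15],
    [0,0,0],
    [0,0,0],
    [0,0,0],
    [0,0,0],
    [0,0,0],
  ],
  yaw=[0,0,0,0,0,0,0,0],
)

```text
t: 22.87
ee_pos: [524.5, -251.1, 231.1]
orientation: [-2.575, -1.797, 0.001]
ft_force: [-0.6, 0.3, -0.7]
width: 35.1
grasp_force: 0.0
```

Request:
play_rows(
  dp=[
    [0,0,0],
    [0,0,0],
    [0,0,0],
    [0,0,0],
    [0,0,0],
    [0,0,0],
    [0,0,0],
    [0,0,0],
  ],
  yaw=[0,0,0,0,0,0,0,0],
)

```text
t: 23.53
ee_pos: [524.7, -252.0, 232.0]
orientation: [-2.577, -1.797, -0.0]
ft_force: [0.8, -0.9, 0.2]
width: 34.9
grasp_force: 0.0
```

Request:
play_rows(
  dp=[
    [0,0,0],
    [0,0,0],
    [0,0,0],
    [0,0,0],
    [0,0,0],
    [0,0,0],
    [0,0,0],
    [0,0,0],
  ],
  yaw=[0,0,0,0,0,0,0,0],
)

```text
t: 24.2
ee_pos: [524.7, -252.0, 232.0]
orientation: [-2.577, -1.797, 0.0]
ft_force: [-0.5, 0.4, -0.4]
width: 35.1
grasp_force: 0.0
```

```bash
python3 - <<'E'
from h import *
np.set_printoptions(precision=2,suppress=True)
a=grab('scene')
for _ in range(4): b=grab('scene')
x=np.abs(a['pixels'][170:250,205:270].astype(int)-b['pixels'][170:250,205:270]).max(2)
y=np.abs(a['pixels'][300:380,300:365].astype(int)-b['pixels'][300:380,300:365]).max(2)
print('diff turner/reference',np.percentile(x,[50,95,99,100]),np.percentile(y,[50,95,99,100]))
for n,z in dict(hook_tip=265,turner_eye=235,turner_handle=160,tray=14).items():
    for r in models.landmark_of(b,n)[:1]: print(n,r,at_z(b,*r['location'],z),at_d(b,*r['location']))
for q in ('stand',): pass
t=grab('top')
for r in models.landmark_of(t,'hook_tip')[:1]: print(r,at_z(t,*r['location'],265))
E
```

```text
diff turner/reference [ 3.  7. 12. 30.] [ 3.  7. 10. 19.]
hook_tip {'location': [226.0, 187.1], 'conf': 0.86} [595.24 -91.79 265.  ] [297.06 -45.72  -3.56]
turner_eye {'location': [241.0, 192.1], 'conf': 0.43} [594.37 -46.53 235.  ] [610.08 -49.63 249.59]
turner_handle {'location': [242.7, 211.9], 'conf': 0.68} [604.55 -44.36 160.  ] [449.83 -13.19   3.81]
tray {'location': [226.4, 242.3], 'conf': 0.76} [588.78 -98.36  14.  ] [575.72 -96.44  -0.79]
{'location': [294.0, 191.7], 'conf': 0.82} [585.97 -84.74 265.  ]
```

```bash
python3 -c "
from workcell import ticket
print(ticket.close_job())"
```

```text
the job is handed in; nothing more can be done
None
```

I turned the carousel until the empty peg was over the tray, hung the turner by its eye on that peg, and handed the job in. In the last images the turner was hanging still and straight down, let go, with the peg tip about 10 mm from the tray's middle; the hand-in gave no verdict back.

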